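Right the toppled buffer bottle and switch the pump supply back on

ROBOT

A 7-joint arm with a two-finger parallel gripper is mounted at the origin on the work surface. World frame = base frame: x ahead of the robot, y to its left, z up, the work surface at z = 0. Lengths are in m, angles in rad, forces in N, time in s.
With the tool pointing down it reaches from about 0.35 to 0.9 m from the base axis. Payload 8.1 kg.
Tool frame: the origin (TCP) lies midway between the tips of the shut fingers; the grasp point (between the pads) lies arm.grasp_offset behind it (arm.grasp_offset is the distance from the TCP to the grasp point, in m); z points along the fingers, y is the line along which they close (so a half turn about z gives the same grasp; the last joint's range is limited). The gripper opens to 92 mm and grips with 3 to 60 N. Pads are 19 mm wide; open, the fingers measure 130 mm over their backs; the gripper's body (75 mm by 190 mm) begins 47 mm behind the grasp point.
Start: joints at [1.236, 0.434, 0.025, 1.573, -0.012, 1.134, -0.075], TCP at [0.144, -0.608, 0.227] pointing down, gripper open.
Joint ranges: [-2.62, 2.62], [-0.44, 2.09], [-1.27, 1.32], [0.08, 2.57], [-1.32, 4.46], [0.12, 2], [-2.74, 2.74]. Speed limits (rad/s): [2.22, 2.22, 3.01, 3.01, 3.14, 3.14, 3.14].

INTERFACE

Orientations are given as a rotation vector (axis times angle).
In Python, from cell import observe, imaging, arm gives the robot as it stands.
- The arm moves only by the tool apply_moves, never from a script. Its argument "commands" is a list of rows, each a list of 5 numbers: the opening in per cent of the stroke, from 0 (shut) to 100 (fully open), then the shift along the world's x, y, z in units of 0.06 m (1.0 is 0.06 m), then the turn about the world's z in units of 0.5 rad (1.0 is 0.5 rad). A call has 1 to 12 rows; each row shifts and turns the commanded pose from where the row before left it; what a row does not reach is not made up. A row lasts 1/8 s, in which the tool goes at most 62.5 mm and 10.7 degrees, less where a joint would pass 70% of its speed; a pose out of reach is approached as far as the arm can. A call with a number of a shift or a turn outside -1 to 1 is refused whole. A call with a gripper value outside its range is refused whole. The fingers move at their own pace and stop on an object; "newtons" is the grip in N (left out, the last holds). Time passes only in rows, so rows that do not move let the fingers close. It gives the time, the measured TCP pose, the force, the opening and the grip force at its end, in the units of the state.
- observe(): the state, without advancing time (a new reading comes with each control period).
- imaging.get_image(name): name is "side" or "top" or "wrist"; returns (picture, depth): 480x640x3 uint8, red, green, blue; 480x640 float32, m along the optical axis (not along the pixel's ray), 0 where there is no reading.
- imaging.camera_params(name): a dict with "camera_matrix" (3x3 intrinsics, pixels), "origin" and "rotation" of the camera in the world; the wrist camera has in their place "tool_from_camera" (4x4, takes a point from camera to tool coordinates, whose origin is the TCP and whose axes are the flange's). Camera axes: x right, y up, looking along -z (the intrinsics and any distortion apply to the point x, -y, -z); pixel columns grow to the right and rows downward; lengths in m; the calibration is good to about 2 mm. The wrist camera is an equidistant fisheye: a pixel r from the principal point sees the ray r / f radians off the axis. A picture is of the moment at which its call begins: read the wrist's pose just before it. camera_params takes no time and is no camera call.
- arm.sign_off(): hands the job in; it is judged then, once.
The state is a dict: "clock": time; "joints": joint angles; "dq": joint speeds; "joint_efforts": joint torques, N m; "position": TCP position; "ee_rot": TCP orientation; "force": force on the tool from outside, world axes, zero at the start; "ft_torque": the same for the moment, N m; "width": opening from 0.0 (shut) to 1.0 (fully open); "gripper_force": force on a finger pad.
Only numpy, scipy, OpenCV 4.12 (cv2) and the standard library are available. Lean on these libraries where they do the work, as an engineer would, in place of code of your own. Each camera call takes 0.05 s, during which the arm holds its last target. There are 200 camera calls.

TASK

The square buffer bottle has toppled forward in the pump's bottle tray and lies across the tray's low front rim. Stand it upright on its foot in the tray, close up against the high back wall, without disturbing the two round bottles beside it. Only when it stands there, turn the rotary switch on the sloping face of the bench's power pod clockwise until it clicks fully on.

Things in the scene. Friction and masses are not known exactly. Their poses are not given: they have to be found in the camera images.
- bottle_mid (a point): Centre of the fallen square bottle: white plastic, 0.3 to 0.6 kg, 172 mm tall with its cap; body 96 x 96 mm and 134 mm tall, too wide to grip. z points from foot to cap, x and y are square to the flat sides. It lies with its foot towards the back wall: lower foot edge on the tray floor, underside on the front rim, axis rising about 24 degrees towards the cap.
- bottle_cap (a point): Centre of the top face of the bottle's round ribbed cap, 88 mm in diameter and 32 mm long, on the axis 86 mm from the centre; axes as for bottle_mid. At the start the cap sticks out 40 mm in front of the tray's rim, its lowest point about 78 mm above the bench, with free space under it. Let go too soon, the bottle can jam leaning, its foot wedged between floor and back wall.
- tray: Grey plastic bottle tray, fixed; origin at the centre of its underside, x from low front rim to high back wall, y along the row of bottles. Outside 172 mm (x) by 348 mm (y), floor 5 mm thick. Back wall 120 mm high, inner face at x = +80 mm. Front rim a round bead 10 mm thick at x = -83 mm, top 53 mm above the bench. Side walls slope from 46 mm (front) to 120 mm high.
- tray_bottle_a: Round amber glass bottle with a screw cap, standing near one end of the tray, 86 mm in diameter, 180 mm tall; origin at the centre of its foot. To be left alone.
- tray_bottle_b: Round amber glass bottle with a screw cap, standing near the other end of the tray, 80 mm in diameter, 165 mm tall; origin at the centre of its foot. To be left alone.
- isolator_grip (a point): Middle of the rotary switch's bar handle, on its turning axis: black bar 68 long, 18 wide, 30 mm high; this point is 15 mm under its top face and 17 mm above the 62 mm round collar below it. The axes turn with the handle: z out of the sloping face along the turning axis, 35 degrees from vertical towards the pod's front; x along the bar to its marked end.
- isolator (a joint): Rotary switch on the fixed white power pod (240 wide, 170 deep, 121 mm high): 0 rad = off, 1.047 rad = on, growing clockwise as seen looking at the sloping face. Sprung over centre: needs up to 0.12 N m, passes its dead point at 0.52 rad and then snaps to the stop. On, the bar points straight up the slope; off, its marked end is 60 degrees to the left of that.
Mind the look-alikes: they are no part of the job. What is shaped like the part that bears bottle_mid but pink is not meant.

How it is judged:
By the outcome, as a careful person would: the job done as asked, in the order asked, and still so for the second after the job is handed in, with the robot touching nothing.
It also fails if it takes over 61 s, if anything falls off the work surface, if the arm or the gripper's body presses on something with over 40 N, if the wrist force passes 120 N, or if a joint passes its speed limit or range.

## Working session

There is one attempt and no reset: what is moved stays moved. The work goes in short steps, Python scripts to look and compute and a tool call to move; the robot and the scene stay as the last step left them, time stands still between calls to the robot, and variables do not carry over. Pictures are saved under pics/ and viewed, at most 10 in all, crops included, and the job is handed in when it is done.

Besides the shell and the picture viewer there is one more tool, called after "Emit:" as a command line: name --pt "numbers of a row" for each row, then --argument value for the rest. apply_moves: Moves the arm, as the interface text tells. Its arguments: {"type":"object","properties":{"commands":{"type":"array"},"newtons":{"type":"number"}},"required":["commands"]}

```bash
ls; mkdir -p pics; python3 - <<'E'
from cell import observe, imaging, arm
import cv2,numpy as np
print(observe(), arm.grasp_offset)
for n in("side","top"):
    p,d=imaging.get_image(n); cv2.imwrite(f"pics/{n}0.png",p[:,:,::-1]); np.savez(f"{n}0.npz",p=p,d=d)
    print(n,imaging.camera_params(n),(d>0).mean())
print(imaging.camera_params("wrist"))
E
```

```text
pics
{'clock': 0.0, 'joints': array([ 1.23638975,  0.43522461,  0.0249858 ,  1.57409989, -0.01157375,
        1.1340332 , -0.07512402]), 'dq': array([-4.16160797e-04,  2.76675706e-05,  6.21408719e-04,  1.56181499e-03,
       -1.04351720e-03,  1.04466724e-04, -1.91555421e-04]), 'joint_efforts': array([ 1.17650270e-03, -6.67862821e+01,  9.85359661e-01, -3.14457500e+01,
       -6.05583494e-02,  4.28743742e-02,  1.80087386e-04]), 'position': array([ 0.14339129, -0.60778802,  0.22594306]), 'ee_rot': array([-3.11896257e+00, -3.62976331e-01,  5.66217460e-04]), 'force': array([ 0.75264537,  0.09590828, -0.08476633]), 'ft_torque': array([ 0.02409207,  0.02496532, -0.0314882 ]), 'gripper_force': 0.0, 'width': 1.0009206649493871} 0.0188
side {'camera_matrix': array([[439.16843401,   0.        , 315.92669605],
       [  0.        , 439.16843401, 238.61721916],
       [  0.        ,   0.        ,   1.        ]]), 'origin': array([0.32891497, 0.62082672, 0.82163497]), 'rotation': array([ 0.13310897, -1.02966033, -2.74061589])} 0.9962044270833333
top {'camera_matrix': array([[534.54768394,   0.        , 325.66733944],
       [  0.        , 534.54768394, 236.25116342],
       [  0.        ,   0.        ,   1.        ]]), 'origin': array([0.3748298 , 0.0118988 , 1.13196497]), 'rotation': array([ 0.07554226, -0.06886932, -1.59769325])} 0.9959830729166667
{'camera_matrix': array([[371.64829954,   0.        , 315.64631752],
       [  0.        , 371.64829954, 237.28024853],
       [  0.        ,   0.        ,   1.        ]]), 'tool_from_camera': array([[-2.83811505e-04,  9.66604560e-01,  2.56272401e-01,
         6.83706118e-02],
       [ 9.99999960e-01,  2.70501223e-04,  8.71876101e-05,
         6.68355975e-04],
       [ 1.49539435e-05,  2.56272416e-01, -9.66604598e-01,
        -1.58335930e-01],
       [ 0.00000000e+00,  0.00000000e+00,  0.00000000e+00,
         1.00000000e+00]])}
```

View pics/side0.png

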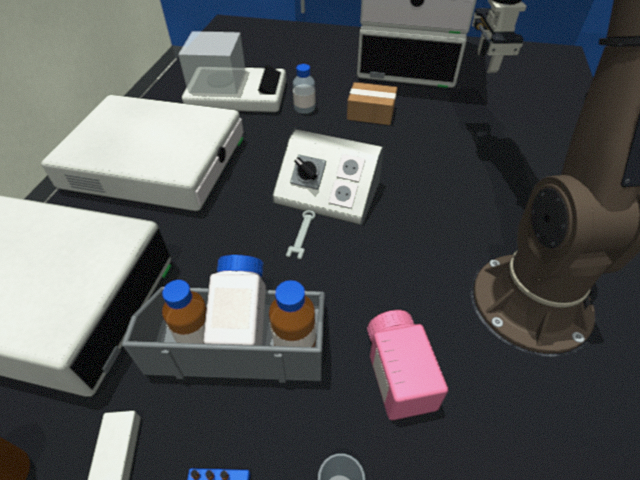

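View pics/top0.png

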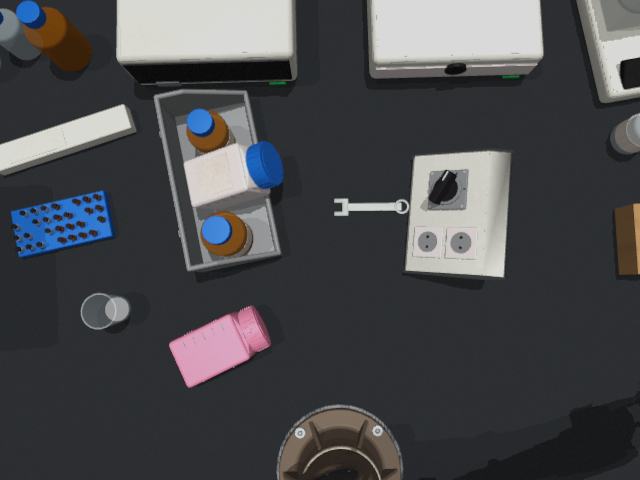

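The side view shows the tray at about (230,335). In it, the white square bottle (body (235,305), blue cap (240,265)) lies between two amber bottles at (185,310) and (292,315). The pod is at (330,178), with the black bar handle at (305,170). In the top view, the bottle body is at (222,178), its cap at (265,165) and the handle at (443,187).

Candidates for the bottle: the white one in the tray at top (222,178), and the pink look-alike on the bench at top (220,347). The white one fits the description; the pink one is excluded.

```bash
cat > h.py <<'E'
import numpy as np,cv2
from scipy.spatial.transform import Rotation as R
from cell import observe, imaging, arm
def cloud(n,d):
    c=imaging.camera_params(n);K=c["camera_matrix"]
    v,u=np.mgrid[:480,:640]
    p=np.stack([(u-K[0,2])/K[0,0]*d,-(v-K[1,2])/K[1,1]*d,-d],-1)
    return p@R.from_rotvec(c["rotation"]).as_matrix().T+c["origin"]
def masks(p):
    h,s,v=cv2.split(cv2.cvtColor(p,cv2.COLOR_RGB2HSV))
    return h,s,v
def plane(P):
    m=np.ones(len(P),bool)
    for _ in range(4):
        c=P[m].mean(0);n=np.linalg.svd(P[m]-c,full_matrices=False)[2][2];n=n*np.sign(n[2])
        r=(P-c)@n;m=abs(r)<max(.002,2*np.std(r[m]))
    return c,n,np.std(r[m]),m
E
python3 - <<'E'
from h import *
np.set_printoptions(precision=4,suppress=True)
print("tool R\n",R.from_rotvec(observe()["ee_rot"]).as_matrix())
D={n:np.load(n+"0.npz") for n in("top","side")}
rois={"top":dict(bot=(140,130,290,215),tray=(145,80,290,280),pod=(400,145,515,280),hand=(425,165,472,212)),
 "side":dict(bot=(195,250,275,350),tray=(115,280,335,390),pod=(270,130,385,225),hand=(288,150,330,190))}
for n in D:
    p,d=D[n]["p"],D[n]["d"];W=cloud(n,d);h,s,v=masks(p)
    def roi(k):
        x0,y0,x1,y1=rois[n][k];m=np.zeros(d.shape,bool);m[y0:y1,x0:x1]=1;return m&(d>0)
    print("==",n,"bench z",np.median(W[300:340,330:400,2]) if n=="top" else np.median(W[240:300,380:440,2]))
    m=roi("bot")&(h>100)&(h<130)&(s>120);P=W[m];print("cap",m.sum(),P.min(0),P.max(0))
    m=roi("bot")&(s<70)&(v>130)&(W[...,2]>.09);P=W[m]
    c,nn,e,k=plane(P);print("body plane",m.sum(),k.mean(),c,nn,e,"elev",np.degrees(np.arccos(nn[2])),"az",np.degrees(np.arctan2(nn[1],nn[0])))
    Q=P[k];t=np.array([nn[0],nn[1],0]);ax=np.cross(nn,[0,0,1]);ax/=np.linalg.norm(ax);ay=np.cross(nn,ax)
    r=cv2.minAreaRect((1000*np.stack([(Q-c)@ax,(Q-c)@ay],1)).astype(np.float32));print(" rect",r,"centre",c+r[0][0]/1e3*ax+r[0][1]/1e3*ay,ax,ay)
    m=roi("tray")&(s<60)&(W[...,2]>.113)&(W[...,2]<.126)&(v<150)
    P=W[m];print("trayhi",m.sum(),P.min(0),P.max(0));np.save(n+"_tray.npy",W[roi("tray")])
    m=roi("tray")&(h<20)&(s>120);
    cc=cv2.connectedComponentsWithStats(m.astype(np.uint8))
    for i in range(1,cc[0]):
        if cc[2][i,4]>100:P=W[cc[1]==i];print("amber",cc[2][i],P.min(0),P.max(0))
    m=roi("tray")&~roi("bot")&(h>100)&(h<130)&(s>120)
    cc=cv2.connectedComponentsWithStats(m.astype(np.uint8))
    for i in range(1,cc[0]):
        if cc[2][i,4]>100:P=W[cc[1]==i];print("ambcap",cc[2][i],P.min(0),P.max(0))
    m=roi("pod")&(v>150)&(s<60);P=W[m];P=P[P[:,2]>.03];c,nn,e,k=plane(P);print("pod",c,nn,e,k.mean(),P[k].min(0),P[k].max(0))
    g=(W-c)@nn
    m=roi("hand")&(g>.02);P=W[m];print("handle",m.sum(),"h",np.percentile(g[m],[5,50,95,99]))
    m=roi("hand")&(g>np.percentile(g[m],97)-.006);P=W[m];cc=P.mean(0)
    l=np.cross([0,0,1.],nn);l/=np.linalg.norm(l);sl=np.cross(nn,l)
    q=np.stack([(P-cc)@l,(P-cc)@sl],1);r=cv2.minAreaRect((q*1000).astype(np.float32))
    print(" l",l,"s",sl,"rect",r,"topcentre",cc+(r[0][0]*l+r[0][1]*sl)/1e3)
    big=np.hstack([cv2.resize(p[y0:y1,x0:x1],(390,390)) for x0,y0,x1,y1 in[(rois[n]["bot"]),(rois[n]["hand"])]])
    cv2.imwrite(f"pics/crop_{n}.png",big[:,:,::-1])
E
```

```text
tool R
 [[ 0.9733  0.2297 -0.0005]
 [ 0.2297 -0.9733  0.0013]
 [-0.0001 -0.0014 -1.    ]]
== top bench z -0.0007400194071313093
cap 1502 [ 0.5653  0.0979 -0.0062] [0.6905 0.257  0.1727]
body plane 3320 0.805421686746988 [0.5916 0.2226 0.1218] [-0.0758  0.3883  0.9184] 0.0016045739552622105 elev 23.306332931013188 az 101.0486877867154
 rect ((0.8320198059082031, 1.2883377075195312), (93.9776840209961, 138.85330200195312), 0.07414143532514572) centre [0.5922 0.224  0.1213] [ 0.9815  0.1916 -0.    ] [-0.176   0.9014 -0.3956]
trayhi 1074 [0.4091 0.1391 0.113 ] [0.7666 0.3439 0.126 ]
amber [187 111  42  42 800] [0.6434 0.2028 0.0835] [0.722  0.2788 0.1385]
amber [201 211  46  45 881] [0.4374 0.1685 0.0027] [0.5391 0.2505 0.1503]
ambcap [187 108  28  22 492] [0.6675 0.2187 0.0014] [0.7601 0.309  0.1756]
ambcap [202 216  30  29 676] [0.4543 0.1857 0.1255] [0.5111 0.2411 0.1896]
pod [ 0.5074 -0.2402  0.0848] [0.0736 0.5507 0.8315] 0.0025314244224048338 0.8085391751425058 [ 0.3859 -0.3224  0.03  ] [ 0.6397 -0.1497  0.1263]
handle 487 h [0.0217 0.0439 0.0484 0.0491]
 l [-0.9912  0.1325  0.    
[... 670 characters left out ...]
 [ 162  292   44   42 1100] [0.6435 0.2079 0.0814] [0.7189 0.2823 0.1404]
amber [ 269  297   45   43 1278] [0.437  0.1178 0.0247] [0.519  0.2542 0.1546]
ambcap [162 280  30  29 670] [ 0.6594  0.1101 -0.0017] [0.8088 0.2663 0.1754]
ambcap [275 280  30  32 764] [ 0.4544  0.0531 -0.0017] [0.5564 0.2361 0.1893]
pod [ 0.505  -0.2301  0.0797] [0.0754 0.5633 0.8228] 0.002405435954330333 0.8251024790162015 [ 0.3843 -0.3195  0.0301] [ 0.6391 -0.149   0.1278]
handle 225 h [0.0204 0.0445 0.0484 0.0508]
 l [-0.9912  0.1327  0.    ] s [-0.1092 -0.8155  0.5683] rect ((-0.1553821563720703, 0.0072879791259765625), (17.6878719329834, 67.89688873291016), 60.197044372558594) topcentre [ 0.5612 -0.2074  0.1149]
```

View pics/crop_top.png

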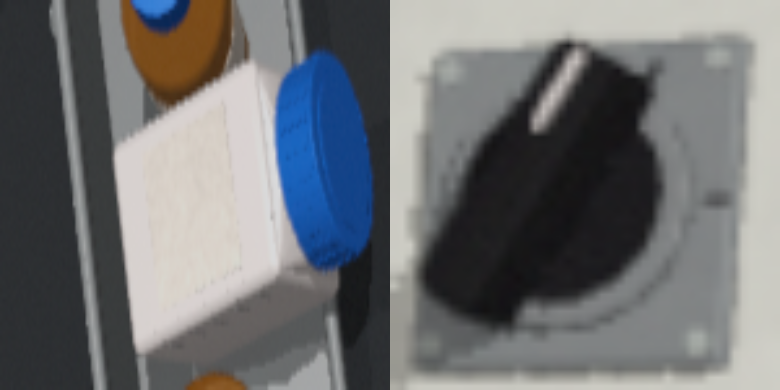

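The crop confirms both targets: the white square bottle with its blue cap, and the black bar with its white mark up and to the right of centre (off, 60°). The sizes I measured (94 mm wide, 24° lean, 18 x 67 mm bar) match the description. Now I'll move to a hover over the cap.

Emit:
apply_moves --pt "100 0.85 0.5 0.2 0.17" --pt "100 0.85 0.5 0.2 0.17" --pt "100 0.85 0.5 0.2 0.17" --pt "100 0.85 0.5 0.2 0.17" --pt "100 0.85 0.5 0.2 0.17" --pt "100 0.85 0.5 0.0 0.17" --pt "100 0.42 0.78 0 0.17" --pt "100 0.42 0.78 0 0.17" --pt "100 0.42 0.78 0 0.17" --pt "100 0.42 0.78 0 0.17" --pt "100 0.42 0.78 0 0.17" --pt "100 0.42 0.78 0 0.17" --newtons 15

```text
clock: 1.6
position: [0.6011, -0.1461, 0.2864]
ee_rot: [-2.544, -1.843, 0.001]
force: [0.3, -0.9, 0.7]
width: 0.996
gripper_force: 0.0
```

Emit:
apply_moves --pt "100 0.03 0.77 0 0.17" --pt "100 0.03 0.77 0 0.17" --pt "100 0.03 0.77 0 0.17" --pt "100 0.03 0.77 0 0.17" --pt "100 0.03 0.77 0 0.17" --pt "100 0.03 0.77 0 0.17" --pt "100 0 0 0 0" --pt "100 0 0 0 0"

```text
clock: 2.6
position: [0.6115, 0.1291, 0.2862]
ee_rot: [-2.0, -2.423, 0.002]
force: [0.1, -0.6, 0.3]
width: 1.002
gripper_force: 0.0
```

```bash
cat >> h.py <<'E'
def wproj(P,o):
    c=imaging.camera_params("wrist");T=c["tool_from_camera"];K=c["camera_matrix"]
    t=(np.atleast_2d(P)-o["position"])@R.from_rotvec(o["ee_rot"]).as_matrix()
    q=(t-T[:3,3])@T[:3,:3];q=q*[1,-1,-1]
    rr=np.hypot(q[:,0],q[:,1]);th=np.arctan2(rr,q[:,2])
    return np.stack([K[0,2]+K[0,0]*th*q[:,0]/rr,K[1,2]+K[0,0]*th*q[:,1]/rr],1)
E
python3 - <<'E'
from h import *
np.set_printoptions(precision=4,suppress=True)
o=observe();print(o["clock"],o["joints"],o["position"],R.from_rotvec(o["ee_rot"]).as_matrix()[:,1],o["force"])
p,d=imaging.get_image("wrist")
a=np.radians(101.04);u=np.array([-np.cos(a)*.9135,-np.sin(a)*.9135,.4067]);ax=np.array([.9815,.1914,0]);n=np.cross(ax,u);n*=np.sign(n[2])
P=np.array([.6113,.1263,.1137])
pts=[P+16*u*1e-3+44e-3*(np.cos(t)*ax+np.sin(t)*n) for t in np.linspace(0,2*np.pi,25)]+[P-16*u*1e-3+44e-3*(np.cos(t)*ax+np.sin(t)*n) for t in np.linspace(0,np.pi,13)]
for q in wproj(np.array(pts),o): cv2.circle(p,tuple(int(x) for x in q),1,(255,0,0),-1)
cv2.imwrite("pics/wrist1.png",p[:,:,::-1])
# tray frame: back wall top points
th=a;ex=np.array([np.cos(th),np.sin(th)]);ey=np.array([-np.sin(th),np.cos(th)])
for f in("top","side"):
    W=np.load(f+"_tray.npy");Q=W[(W[:,2]>.116)&(W[:,2]<.124)];c=np.stack([Q[:,:2]@ex,Q[:,:2]@ey],1)
    h,e=np.histogram(c[:,0],np.arange(.1,.40,.005));print(f,dict(zip(np.round(e[h>15],3),h[h>15])))
    k=c[c[:,0]>.24];print(len(k))
    mx=k[:,0].max();k=k[k[:,0]>np.median(k[:,0])-.02]
    m=np.ones(len(k),bool)
    for _ in range(5):
        l=np.polyfit(k[m,1],k[m,0],1);r=k[:,0]-np.polyval(l,k[:,1]);m=abs(r)<max(.004,2*r[m].std())
    print("line slope deg",np.degrees(l[0]),"x at ey range",np.percentile(k[m,1],[1,99]),np.polyval(l,[-.5,-.7]),r[m].std(),m.sum())
E
```

```text
2.6 [ 0.0691  0.4561 -0.5509  1.4479  0.2417  1.3064 -0.3091] [0.6115 0.1291 0.2862] [ 0.9819  0.1892 -0.0009] [ 0.0731 -0.6474  0.2549]Traceback (most recent call last):
  File "<stdin>", line 14, in <module>
IndexError: boolean index did not match indexed array along axis 0; size of axis is 61 but size of corresponding boolean axis is 60
```

View pics/wrist1.png

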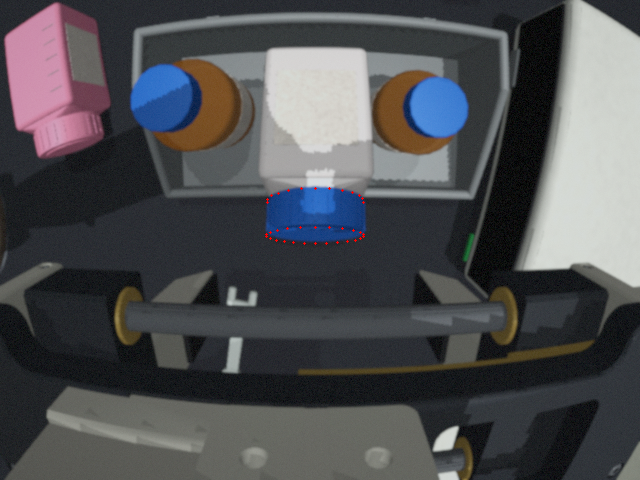

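The wrist view shows the cap at (316,215), matching the projected model to within about a pixel, and the tray parallel to the bottle. Next I'll get the back wall line.

```bash
python3 - <<'E'
from h import *
np.set_printoptions(precision=4,suppress=True)
th=np.radians(101.04);ex=np.array([np.cos(th),np.sin(th)]);ey=np.array([-np.sin(th),np.cos(th)])
print("P in tray axes",np.array([.6113,.1263])@ex,np.array([.6113,.1263])@ey)
for f in("top","side"):
    W=np.load(f+"_tray.npy");Q=W[(W[:,2]>.114)&(W[:,2]<.124)];c=np.stack([Q[:,:2]@ex,Q[:,:2]@ey],1)
    k=c[c[:,0]>.15]
    h,e=np.histogram(k[:,0],np.arange(.1,.405,.005));print(f,[(round(a,3),b) for a,b in zip(e,h) if b>10])
    k=k[k[:,0]>np.median(k[:,0])-.03];m=np.ones(len(k),bool)
    for _ in range(6):
        l=np.polyfit(k[m,1],k[m,0],1);r=k[:,0]-np.polyval(l,k[:,1]);m=abs(r)<max(.004,2*r[m].std())
    print("slope",np.degrees(l[0]),np.percentile(k[m,1],[1,99]),np.polyval(l,-.575),np.percentile(r[m],[2,98]),m.sum())
    for lo,hi in((.16,.20),(.09,.15)):
        Q=W[(W[:,2]>lo)&(W[:,2]<hi)];c=np.stack([Q[:,:2]@ex,Q[:,:2]@ey],1)
        h,e=np.histogram(c[:,1],np.arange(-.76,-.38,.01));print(lo,[(round(a,2),b) for a,b in zip(e,h) if b>3])
    Q=W[(W[:,2]>.045)&(W[:,2]<.056)];c=np.stack([Q[:,:2]@ex,Q[:,:2]@ey],1)
    h,e=np.histogram(c[:,0],np.arange(.05,.3,.005));print("front",[(round(a,3),b) for a,b in zip(e,h) if b>10])
E
```

```text
P in tray axes 0.00690222126392444 -0.6241728441238243
top [(np.float64(0.15), np.int64(18)), (np.float64(0.155), np.int64(23)), (np.float64(0.16), np.int64(22)), (np.float64(0.165), np.int64(15)), (np.float64(0.17), np.int64(17)), (np.float64(0.175), np.int64(17)), (np.float64(0.18), np.int64(31)), (np.float64(0.185), np.int64(316)), (np.float64(0.19), np.int64(219)), (np.float64(0.195), np.int64(27))]
slope 0.3656257761165688 [-0.7993 -0.4565] 0.1898265562330843 [-0.0043  0.0057] 582
0.16 [(np.float64(-0.74), np.int64(86)), (np.float64(-0.73), np.int64(120)), (np.float64(-0.72), np.int64(139)), (np.float64(-0.71), np.int64(127)), (np.float64(-0.7), np.int64(64)), (np.float64(-0.54), np.int64(47)), (np.float64(-0.53), np.int64(129)), (np.float64(-0.52), np.int64(162)), (np.float64(-0.51), np.int64(163)), (np.float64(-0.5), np.int64(142)), (np.float64(-0.49), np.int64(51))]
0.09 [(np.float64(-0.76), np.int64(48)), (np.float64(-0.75), np.int64(64)), (np.float64(-0.74), np.int64(84)), (np.float64(-0.73), np.int64(109)), (np.float64(-0.72), np.int64(135)), (np.float64(-0.71), np.int64(1
[... 3608 characters left out ...]
t64(13)), (np.float64(0.065), np.int64(12)), (np.float64(0.07), np.int64(14)), (np.float64(0.075), np.int64(17)), (np.float64(0.08), np.int64(13)), (np.float64(0.085), np.int64(17)), (np.float64(0.09), np.int64(12)), (np.float64(0.095), np.int64(13)), (np.float64(0.1), np.int64(15)), (np.float64(0.105), np.int64(16)), (np.float64(0.11), np.int64(17)), (np.float64(0.115), np.int64(16)), (np.float64(0.12), np.int64(17)), (np.float64(0.125), np.int64(23)), (np.float64(0.13), np.int64(30)), (np.float64(0.135), np.int64(37)), (np.float64(0.14), np.int64(61)), (np.float64(0.145), np.int64(21)), (np.float64(0.185), np.int64(14)), (np.float64(0.19), np.int64(434)), (np.float64(0.195), np.int64(37))]
```

Emit:
apply_moves --pt "100 0 -0.05 -0.8 0.005" --pt "100 0 0 -0.7 0" --pt "100 0 0 -0.5 0" --pt "100 0 0 -0.3 0" --pt "100 0 0 -0.2 0" --pt "100 0 0 -0.2 0" --pt "100 0 0 0 0"

```text
clock: 3.52
position: [0.6114, 0.1265, 0.1244]
ee_rot: [-1.996, -2.425, 0.001]
force: [-0.0, 0.1, -0.7]
width: 0.998
gripper_force: 0.0
```

Emit:
apply_moves --pt "100 0 0 -0.13 0" --pt "100 0 0 -0.13 0" --pt "100 0 0 -0.13 0" --pt "100 0 0 0 0"

```text
clock: 4.03
position: [0.6111, 0.1265, 0.1005]
ee_rot: [-1.996, -2.425, 0.002]
force: [0.7, -0.7, -0.0]
width: 1.0
gripper_force: 0.0
```

No contact on the way down. Closing on the cap now.

Emit:
apply_moves --pt "80 0 0 0 0" --pt "80 0 0 0 0" --pt "80 0 0 0 0" --pt "80 0 0 0 0" --newtons 15

```text
clock: 4.53
position: [0.6115, 0.1268, 0.1014]
ee_rot: [1.997, 2.426, 0.0]
force: [-0.4, -0.2, -2.2]
width: 0.956
gripper_force: 15.0
```

Emit:
apply_moves --pt "80 0 0 0.068 0" --pt "80 0 0 0.068 0" --pt "80 0 0 0.068 0" --pt "80 -0.007 0.036 0.073 0" --pt "80 -0.007 0.036 0.073 0" --pt "80 -0.007 0.036 0.073 0" --pt "80 -0.007 0.036 0.073 0" --pt "80 -0.01 0.054 0.055 0" --pt "80 -0.01 0.054 0.055 0" --pt "80 -0.01 0.054 0.055 0" --pt "80 -0.01 0.054 0.055 0" --pt "80 0 0 0 0"

```text
clock: 6.02
position: [0.6075, 0.1487, 0.1447]
ee_rot: [1.996, 2.426, 0.001]
force: [-1.3, -0.1, -1.5]
width: 0.958
gripper_force: 15.0
```

```bash
python3 - <<'E'
from h import *
o=observe();print(o["position"],o["force"],o["ft_torque"],o["width"],o["gripper_force"])
a,_=imaging.get_image("wrist");b,_=imaging.get_image("side")
cv2.imwrite("pics/tilt.png",np.hstack([a[:,100:500][:400],cv2.resize(b[220:400,110:290],(400,400))])[:,:,::-1])
E
```

```text
[0.60748054 0.1487378  0.14469209] [-1.26817431 -0.08964515 -1.52169344] [-0.1453777  -0.02967672  0.01186038] 0.9576257890091143 14.999967813491821
```

View pics/tilt.png

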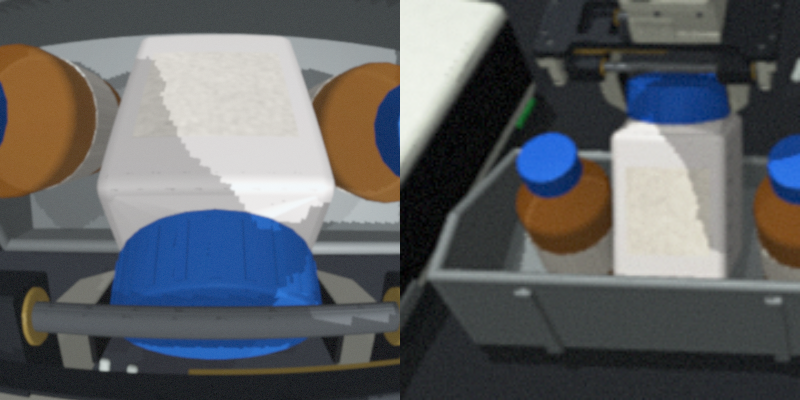

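The bottle is rotating as planned: the wrist view shows it near 50° and clear of both amber bottles. Continuing.

Emit:
apply_moves --pt "80 -0.014 0.072 0.04 0" --pt "80 -0.014 0.072 0.04 0" --pt "80 -0.014 0.072 0.04 0" --pt "80 -0.014 0.072 0.04 0" --pt "80 -0.017 0.086 0.02 0" --pt "80 -0.017 0.086 0.02 0" --pt "80 -0.017 0.086 0.02 0" --pt "80 -0.017 0.086 0.02 0" --pt "80 -0.019 0.098 0 0" --pt "80 -0.019 0.098 0 0" --pt "80 -0.019 0.098 0 0" --pt "80 -0.019 0.098 0 0"

```text
clock: 7.62
position: [0.5957, 0.2107, 0.1596]
ee_rot: [1.996, 2.425, 0.002]
force: [-1.3, -0.4, 5.4]
width: 0.954
gripper_force: 15.0
```

```bash
python3 - <<'E'
from h import *
o=observe();print(o["position"],o["force"],o["ft_torque"],o["width"],o["gripper_force"])
a,_=imaging.get_image("wrist");b,d=imaging.get_image("side")
cv2.imwrite("pics/tilt2.png",np.hstack([a[:,100:500][:400],cv2.resize(b[220:400,110:290],(400,400))])[:,:,::-1])
h,s,v=masks(b);W=cloud("side",d);m=np.zeros(d.shape,bool);m[200:340,200:270]=1
m&=(s<70)&(v>110)&(W[...,2]>.03)&(W[...,2]<.135)&(W[...,1]>.1)
P=W[m];c,n,e,k=plane(P);print(len(P),c,n,e,k.mean(),"tilt of back face from vertical deg",np.degrees(np.arcsin(n[2])))
ex=np.array([-.1915,.9815]);print("back face at ex",np.percentile(P[k][:,:2]@ex,[2,50,98]),P[k][:,2].min(),P[k][:,2].max())
E
```

```text
[0.59568347 0.21066438 0.15960712] [-1.33790273 -0.4264713   5.41963799] [-0.28315482  0.231808    0.0542267 ] 0.9542354016736819 15.004628151655197
866 [0.58030127 0.26775031 0.11444759] [ 0.17190756 -0.4617076   0.87021485] 0.010798342788163329 0.9630484988452656 tilt of back face from vertical deg 60.48361563058823
back face at ex [0.02452918 0.15649473 0.16230437] 0.050983171783939296 0.13497851740076072
```

View pics/tilt2.png

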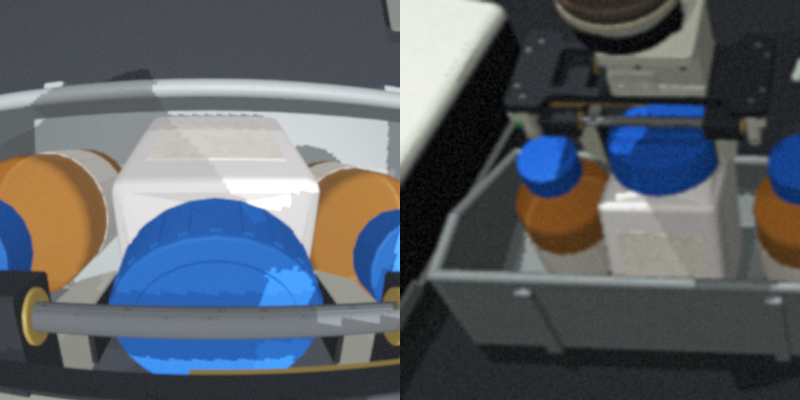

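```bash
python3 - <<'E'
from h import *
np.set_printoptions(precision=4,suppress=True)
o=observe();print(o["position"],o["force"],o["ft_torque"])
b,d=imaging.get_image("side");h,s,v=masks(b);W=cloud("side",d)
ex=np.array([-.1915,.9815])
m=np.zeros(d.shape,bool);m[313:341,206:240]=1;m&=(s<70)&(v>90)
P=W[m];c,n,e,k=plane(P);print(len(P),c,n,e,k.mean(),"theta",90-np.degrees(np.arcsin(n[2])),"ex",P[k][:,:2].dot(ex).max(), c[:2]@ex, c[2])
m=np.zeros(d.shape,bool);m[262:308,203:240]=1;m&=(h>100)&(h<130)&(s>110)&(W[...,2]>.1)
P=W[m];c,n,e,k=plane(P[P[:,2]>np.percentile(P[:,2],0)]);print("cap",len(P),P.min(0),P.max(0),(P[:,:2]@ex).max(),n)
E
```

```text
[0.5955 0.2114 0.1595] [-1.9055  0.2846  6.407 ] [-0.1498  0.2589  0.0054]
952 [0.5899 0.2712 0.1285] [-0.1854  0.9382  0.2923] 0.0009038658443330558 0.944327731092437 theta 73.00221595098019 ex 0.16412119736392092 0.1532173333745584 0.1285332046018098
cap 1215 [0.3289 0.1684 0.1667] [0.6389 0.6208 0.8216] 0.5463542138746086 [ 0.0319 -0.0711  0.997 ]
```

θ is 73°, but the lower back foot edge has reached the back wall, hence the upward reaction of about 6 N. I'll lift the foot free and draw it forward so it can hang upright.

Emit:
apply_moves --pt "80 0.02 -0.1 0.1 0" --pt "80 0.02 -0.1 0.1 0" --pt "80 0.02 -0.1 0.1 0" --pt "80 0.01 -0.05 0 0" --pt "80 0 0 0 0" --pt "80 0 0 0 0"

```text
clock: 8.52
position: [0.5994, 0.1889, 0.1765]
ee_rot: [-1.996, -2.426, 0.0]
force: [-0.2, -0.9, -4.7]
width: 0.953
gripper_force: 15.0
```

```bash
cat >> h.py <<'E'
def theta(r=(313,341,206,240)):
    o=observe();ex=np.array([-.1915,.9815]);print(o["clock"],o["position"],o["position"][:2]@ex,o["force"],o["ft_torque"],o["width"])
    b,d=imaging.get_image("side");h,s,v=masks(b);W=cloud("side",d)
    m=np.zeros(d.shape,bool);m[r[0]:r[1],r[2]:r[3]]=1;m&=(s<70)&(v>90)
    P=W[m];c,n,e,k=plane(P);th=np.pi/2-np.arcsin(n[2])
    print(len(P),c,n,e,k.mean(),"theta",np.degrees(th),"ex",c[:2]@ex)
    return b
E
python3 -c "
from h import *
np.set_printoptions(precision=4,suppress=True)
theta()"
```

```text
8.525 [0.5994 0.1889 0.1765] 0.0706270821268981 [-0.1982 -0.8678 -4.6766] [-0.1403 -0.1559  0.0224] 0.9530772250018161
951 [0.5968 0.2604 0.1082] [-0.1777  0.9452  0.2738] 0.0008587194101682373 0.9348054679284963 theta 74.1076155087728 ex 0.1412595773223509
```

Emit:
apply_moves --pt "80 -0.04 -0.008 0 0" --pt "80 -0.04 -0.008 0 0" --pt "80 0 0 -0.08 0" --pt "80 0 0 -0.08 0" --pt "80 0 0 -0.08 0" --pt "80 0 0 -0.08 0" --pt "80 0 0 0 0" --newtons 10

```text
clock: 9.45
position: [0.595, 0.1887, 0.1581]
ee_rot: [-1.996, -2.426, -0.002]
force: [-1.9, 0.6, 2.8]
width: 0.957
gripper_force: 10.0
```

```bash
python3 -c "
from h import *
np.set_printoptions(precision=4,suppress=True)
theta()"
```

```text
9.45 [0.595  0.1887 0.1581] 0.07123366095252726 [-1.8901  0.55    2.8365] [ 0.0633  0.2423 -0.0198] 0.9565695769774925
923 [0.5979 0.2545 0.099 ] [-0.1686  0.9594  0.2261] 0.0009189077793997728 0.8775731310942578 theta 76.9313910856818 ex 0.13527053257788424
```

Emit:
apply_moves --pt "80 -0.015 0.078 0 0" --pt "80 -0.015 0.078 0 0" --pt "80 -0.015 0.078 -0.01 0" --pt "80 -0.015 0.078 -0.01 0" --pt "80 -0.015 0.078 -0.02 0" --pt "80 -0.015 0.078 -0.02 0" --pt "80 0 0 0 0"

```text
clock: 10.38
position: [0.5892, 0.2166, 0.1539]
ee_rot: [-1.995, -2.426, -0.0]
force: [-2.9, 0.8, 2.1]
width: 0.956
gripper_force: 10.0
```

```bash
python3 -c "
from h import *
np.set_printoptions(precision=4,suppress=True)
theta()"
```

```text
10.375 [0.5892 0.2166 0.1539] 0.09975015383000287 [-2.904   0.8031  2.1228] [0.0987 0.3465 0.0224] 0.9556503334800446
923 [0.5928 0.2657 0.1166] [-0.1779  0.978   0.109 ] 0.0013209821572106864 0.8613217768147345 theta 83.74101194355178 ex 0.1472820759707858
```

Emit:
apply_moves --pt "80 -0.016 0.082 -0.015 0" --pt "80 -0.016 0.082 -0.015 0" --pt "80 -0.016 0.082 -0.02 0" --pt "80 -0.016 0.082 -0.02 0" --pt "80 0 0 0 0"

```text
clock: 11.05
position: [0.5859, 0.2354, 0.1508]
ee_rot: [1.996, 2.424, 0.0]
force: [-3.1, -4.3, 8.8]
width: 0.953
gripper_force: 10.0
```

```bash
python3 -c "
from h import *
np.set_printoptions(precision=4,suppress=True)
theta()"
```

```text
11.05 [0.5859 0.2354 0.1508] 0.11884645665075687 [-3.1195 -4.2679  8.8174] [-1.0088  0.6683  0.0338] 0.9529790268033902
692 [0.5893 0.2762 0.1223] [-0.1647  0.9839  0.0699] 0.00182206276580699 0.8901734104046243 theta 85.99302490217634 ex 0.15819186566028054
```

```bash
python3 - <<'E'
from h import *
a,_=imaging.get_image("wrist");b,_=imaging.get_image("side")
cv2.imwrite("pics/tilt3.png",np.hstack([a[:,100:500][:400],cv2.resize(b[200:360,160:320],(400,400))])[:,:,::-1])
E
```

```text
(no output)
```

View pics/tilt3.png

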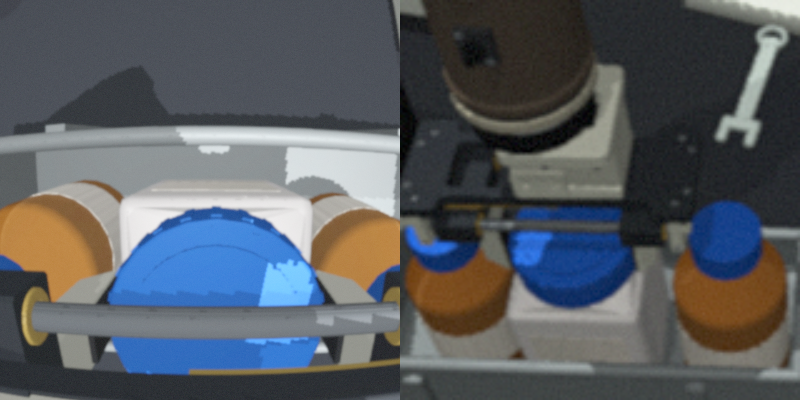

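The bottle is almost upright (86°) and well past its tipping point, and the pads are slipping along the cap. I'll open so it settles on its foot, then measure.

Emit:
apply_moves --pt "100 0 0 0.02 0" --pt "100 0 0 0.02 0" --pt "100 0 0 0 0" --pt "100 0 0 0 0"

```text
clock: 11.7
position: [0.5856, 0.2356, 0.152]
ee_rot: [-1.996, -2.426, -0.0]
force: [0.1, 0.2, -0.1]
width: 0.998
gripper_force: 0.0
```

```bash
python3 - <<'E'
from h import *
np.set_printoptions(precision=4,suppress=True)
theta((318,345,206,240))
b,d=imaging.get_image("side");W=cloud("side",d);h,s,v=masks(b)
for r in range(306,346,5):
    q=W[r,208:238];k=(s[r,208:238]<70);print(r,k.sum(),np.median(q[k],0) if k.any() else "",np.median(q[k][:,:2]@[-.1915,.9815]) if k.any() else "")
m=np.zeros(d.shape,bool);m[280:325,200:260]=1;m&=(h>100)&(h<130)&(s>110)&(W[...,2]>.1)&(W[...,2]<.2)
P=W[m];T=P[P[:,2]>.165];print(len(P),len(T),P.min(0),P.max(0),np.median(T,0) if len(T) else "")
print((P[:,:2]@[-.1915,.9815]).max(),"ey range",np.percentile(P[:,:2]@[-.9815,-.1915],[1,99]))
E
```

```text
11.7 [0.5856 0.2356 0.152 ] 0.11909829539641244 [ 0.1321  0.2313 -0.0593] [-0.0387 -0.1125 -0.0325] 0.997500479490689
857 [0.591  0.2723 0.1122] [-0.1566  0.9862  0.054 ] 0.0014056752265174082 0.8599766627771295 theta 86.90433345944943 ex 0.1540614163182667
306 0  
311 3 [0.6185 0.2553 0.1459] 0.13215475491945208
316 8 [0.6097 0.2642 0.1464] 0.14247745625764935
321 30 [0.5895 0.2666 0.1413] 0.14897446333015157
326 30 [0.5883 0.2723 0.1337] 0.15476596760535827
331 30 [0.5914 0.2727 0.116 ] 0.15479889972382455
336 30 [0.594  0.2735 0.0973] 0.15485085242022373
341 28 [0.5933 0.2743 0.0791] 0.15535961483081445
1278 1088 [0.5378 0.2025 0.1438] [0.6322 0.2693 0.1833] [0.5811 0.2443 0.1788]
0.15325769994206598 ey range [-0.6591 -0.5773]
```

It's standing upright now: back face vertical at ex 0.155, cap top at 0.178, about 30 mm short of the wall. I'll re-centre on the cap, grip, lift slightly and carry it to the wall.

Emit:
apply_moves --pt "100 0.02 -0.1 -0.015 0" --pt "100 0.02 -0.1 -0.015 0" --pt "100 0 0 0 0" --pt "80 0 0 0 0" --pt "80 0 0 0 0" --pt "80 0 0 0 0" --pt "80 0 0 0.05 0" --pt "80 0 0 0.05 0" --pt "80 0 0 0 0" --newtons 20

```text
clock: 12.92
position: [0.5881, 0.2237, 0.1565]
ee_rot: [1.996, 2.426, 0.001]
force: [-0.7, 1.0, -3.8]
width: 0.955
gripper_force: 20.0
```

```bash
python3 -c "
from h import *
np.set_printoptions(precision=4,suppress=True)
theta((326,345,206,240))"
```

```text
12.925 [0.5881 0.2237 0.1565] 0.10698330616022696 [-0.7018  0.9866 -3.7709] [-0.004  -0.1073 -0.0423] 0.9549334091474881
631 [0.5912 0.2739 0.1046] [-0.1597  0.9872  0.0022] 0.000694050406099138 0.9270998415213946 theta 89.8737088428393 ex 0.15561313628526705
```

Emit:
apply_moves --pt "80 -0.019 0.098 0 0.026" --pt "80 -0.019 0.098 0 0.026" --pt "80 -0.019 0.098 0 0" --pt "80 -0.019 0.098 0 0" --pt "80 -0.006 0.033 0 0" --pt "80 0 0 0 0"

```text
clock: 13.72
position: [0.5831, 0.2492, 0.1563]
ee_rot: [1.964, 2.452, -0.0]
force: [-0.4, -0.4, -4.4]
width: 0.953
gripper_force: 20.0
```

Emit:
apply_moves --pt "80 -0.006 0.033 0 0" --pt "80 0 0 0 0"

```text
clock: 13.98
position: [0.5827, 0.2511, 0.1563]
ee_rot: [-1.965, -2.451, -0.0]
force: [0.9, -0.7, -4.8]
width: 0.956
gripper_force: 20.0
```

```bash
python3 -c "
from h import *
np.set_printoptions(precision=4,suppress=True)
theta((331,343,206,240))"
```

```text
13.975 [0.5827 0.2511 0.1563] 0.13483037681158028 [ 0.9377 -0.6792 -4.8068] [ 0.0237 -0.1541  0.0247] 0.955882658294963
377 [0.5776 0.297  0.1421] [-0.1713  0.9237  0.3427] 0.001466137905017275 0.9496021220159151 theta 69.95659937551945 ex 0.18093322552872038
```

Emit:
apply_moves --pt "80 -0.006 0.033 0 0" --pt "80 0 0 0 0"

```text
clock: 14.28
position: [0.5824, 0.2528, 0.1562]
ee_rot: [1.965, 2.451, -0.0]
force: [0.3, -0.9, -4.4]
width: 0.957
gripper_force: 20.0
```

Emit:
apply_moves --pt "80 -0.003 0.017 0 0" --pt "80 0 0 0 0"

```text
clock: 14.52
position: [0.5824, 0.2532, 0.1563]
ee_rot: [1.965, 2.45, -0.001]
force: [1.2, -3.9, -2.7]
width: 0.952
gripper_force: 20.0
```

The back wall is touched (-3.9 N). Now I'll set it down and release.

Emit:
apply_moves --pt "80 0 0 -0.05 0" --pt "80 0 0 -0.05 0" --pt "80 0 0 -0.01 0" --pt "80 0 0 0 0"

```text
clock: 15.02
position: [0.5825, 0.2533, 0.1504]
ee_rot: [1.965, 2.45, -0.0]
force: [-0.2, -6.8, 5.8]
width: 0.958
gripper_force: 20.0
```

Emit:
apply_moves --pt "100 0 0 0 0" --pt "100 0 0 0 0" --pt "100 0 0 0 0" --pt "100 0 0 0.1 0" --pt "100 0 0 0.3 0" --pt "100 0 0 0.6 0" --pt "100 0 0 0.8 0" --pt "100 0 0 0 0"

```text
clock: 16.02
position: [0.5839, 0.2559, 0.2635]
ee_rot: [1.963, 2.449, 0.013]
force: [0.2, 0.5, 0.0]
width: 0.997
gripper_force: 0.0
```

```bash
python3 - <<'E'
from h import *
np.set_printoptions(precision=4,suppress=True)
o=observe();print(o["clock"],o["position"],o["force"])
for n in("top","side"):
    b,d=imaging.get_image(n);W=cloud(n,d);h,s,v=masks(b);ex=np.array([-.1915,.9815]);ey=np.array([-.9815,-.1915])
    X=W[...,:2]@ex;Y=W[...,:2]@ey
    box=(X>0.02)&(X<.2)&(Y>-.79)&(Y<-.45)
    m=box&(abs(Y+.62)<.06)&(h>100)&(h<130)&(s>110)&(W[...,2]>.165)&(W[...,2]<.2)
    P=W[m];print(n,"cap",len(P),"z",np.median(P[:,2]),"ex",np.percentile(X[m],[1,99]),"ey",np.percentile(Y[m],[1,99]),plane(P)[1])
    m=box&(abs(Y+.62)<.05)&(s<60)&(v>110)&(W[...,2]>.122)&(W[...,2]<.150);print(" shoulder ex max",np.percentile(X[m],[1,50,99]),"z",np.median(W[m][:,2]))
    for c in(-.719,-.513):
        m=box&(abs(Y-c)<.03)&(h>100)&(h<130)&(s>110)&(W[...,2]>.16);print(" amb",np.median(X[m]),np.median(Y[m]),np.median(W[m][:,2]))
    if n=="top":t=b[80:280,140:340]
    else: q=b[260:400,110:290]
cv2.imwrite("pics/stand.png",np.hstack([cv2.resize(t,(400,400)),cv2.resize(q,(400,400))])[:,:,::-1])
# same amber measures at start
for n in("top","side"):
    D=np.load(n+"0.npz");b,d=D["p"],D["d"];W=cloud(n,d);h,s,v=masks(b);X=W[...,:2]@ex;Y=W[...,:2]@ey
    for c in(-.719,-.513):
        m=(X>.02)&(X<.2)&(abs(Y-c)<.03)&(h>100)&(h<130)&(s>110)&(W[...,2]>.16);print(" amb0",np.median(X[m]),np.median(Y[m]),np.median(W[m][:,2]))
E
```

```text
return _methods._mean(a, axis=axis, dtype=dtype,
  ret = ret.dtype.type(ret / rcount)
Traceback (most recent call last):
IndexError: index -1 is out of bounds for axis 0 with size 0
```

Emit:
apply_moves --pt "0 0.053 -0.847 0 0.057" --pt "0 0.053 -0.847 0 0.057" --pt "0 0.053 -0.847 0 0.057" --pt "0 0.053 -0.847 0 0.057" --pt "0 0.053 -0.847 0 0.057" --pt "0 0.053 -0.847 0 0.057" --pt "0 0.053 -0.847 0 0.057" --pt "0 0.053 -0.847 0 0.057" --pt "0 0.053 -0.847 0 0.057" --pt "0 0 0 -0.3 0" --pt "0 0 0 -0.3 0" --pt "0 0 0 0 0"

```text
clock: 17.58
position: [0.6097, -0.2014, 0.2197]
ee_rot: [-1.63, -2.681, 0.001]
force: [0.1, 0.0, 0.4]
width: 0.003
gripper_force: 0.0
```

```bash
python3 - <<'E'
from h import *
np.set_printoptions(precision=4,suppress=True)
o=observe();print(o["clock"],o["position"],R.from_rotvec(o["ee_rot"]).as_matrix()[:,1],o["force"],o["width"],o["joints"])
ex=np.array([-.1915,.9815]);ey=np.array([-.9815,-.1915])
def rep(n,b,d,tag):
    W=cloud(n,d);h,s,v=masks(b);X=W[...,:2]@ex;Y=W[...,:2]@ey
    box=(X>0.02)&(X<.2)&(Y>-.79)&(Y<-.45);blue=box&(h>100)&(h<130)&(s>110)&(W[...,2]>.16)&(W[...,2]<.2)
    for c in(-.719,-.513)+((-.62,) if tag else ()):
        m=blue&(abs(Y-c)<(.03 if c!=-.62 else .06));
        if m.sum()>5:print(n,tag,"cap",m.sum(),np.median(X[m]),np.median(Y[m]),np.median(W[m][:,2]),"ex",np.percentile(X[m],[1,99]),"ey",np.percentile(Y[m],[1,99]),plane(W[m])[1])
    if tag:
        m=box&(abs(Y+.62)<.045)&(s<60)&(v>110)&(W[...,2]>.128)&(W[...,2]<.150)
        if m.sum()>5:print(" shoulder ex",np.percentile(X[m],[1,50,99]),"z",np.median(W[m][:,2]))
for n in("top","side"):
    D=np.load(n+"0.npz");rep(n,D["p"],D["d"],0)
    b,d=imaging.get_image(n);rep(n,b,d,1)
    if n=="top":t=b[80:280,140:340]
    else: q=b[255:395,110:320]
cv2.imwrite("pics/stand.png",np.hstack([cv2.resize(t,(400,400)),cv2.resize(q,(400,267)).__class__(cv2.copyMakeBorder(cv2.resize(q,(400,267)),0,133,0,0,0).shape,np.uint8,cv2.copyMakeBorder(cv2.resize(q,(400,267)),0,133,0,0,0))])[:,:,::-1])
E
```

```text
17.575 [ 0.6097 -0.2014  0.2197] [ 0.8878  0.4603 -0.0024] [0.1061 0.0085 0.4484] 0.0027537647786255864 [ 0.5755  0.5283 -0.526   1.4989  0.2745  1.1923  0.4845]
top 0 cap 535 0.10656817022205342 -0.7160524110216215 0.1695329201810588 ex [0.0848 0.1289] ey [-0.7397 -0.694 ] [0.005  0.0058 1.    ]
top 0 cap 675 0.11358869464836513 -0.5100038746045609 0.18427517056798837 ex [0.0905 0.1388] ey [-0.5346 -0.4867] [ 0.0024 -0.0002  1.    ]
top 1 cap 536 0.10656663466702196 -0.7160165195211867 0.16910646076611424 ex [0.0849 0.129 ] ey [-0.7392 -0.6939] [ 0.0001 -0.011   0.9999]
top 1 cap 672 0.11382758779773532 -0.509912005823759 0.18434531456025532 ex [0.0906 0.1385] ey [-0.5345 -0.4866] [ 0.002  -0.0113  0.9999]
top 1 cap 1897 0.13715579620339674 -0.6170536552209849 0.17730825225591573 ex [0.0959 0.1798] ey [-0.6598 -0.5762] [-0.0065 -0.004   1.    ]
 shoulder ex [0.091  0.1026 0.1859] z 0.13839488040422399
side 0 cap 546 0.11042377503417666 -0.7154673557300861 0.1707299634276691 ex [0.0842 0.1296] ey [-0.7395 -0.6942] [-0.0016  0.0084  1.    ]
side 0 cap 736 0.12128583834090606 -0.5096395747395337 0.18589642077967045 ex [0.0909 0.1397] ey [-0.5342 -0.4868] [-0.0102  0.0396  0.9992]
side 1 cap 545 0.11022438956126251 -0.715520048865076 0.1708373425423272 ex [0.0839 0.13  ] ey [-0.739  -0.6945] [-0.0066  0.0097  0.9999]
side 1 cap 732 0.12109317257114392 -0.5096290269170652 0.18581796974919657 ex [0.0913 0.1396] ey [-0.5342 -0.4867] [-0.0157  0.0339  0.9993]
side 1 cap 1974 0.1447732708497215 -0.6162663439858542 0.17883473190081717 ex [0.097  0.1812] ey [-0.6587 -0.576 ] [-0.0033  0.0067  1.    ]
 shoulder ex [0.0961 0.1789 0.1867] z 0.1394496739453327
```

View pics/stand.png

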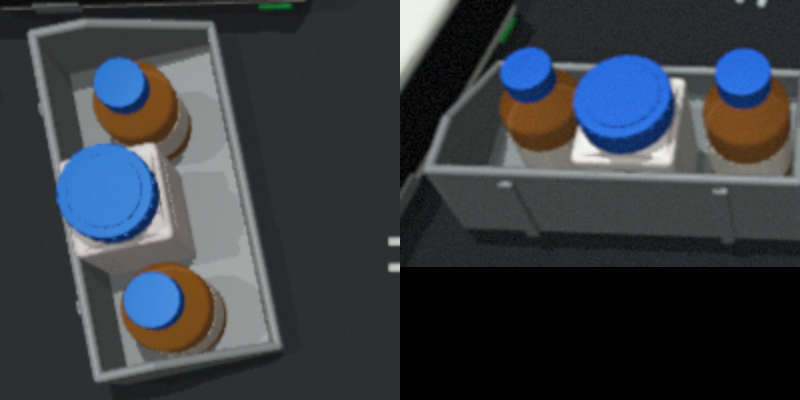

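The bottle stands upright against the wall: cap level at z 0.177, back face at about 0.186. The amber bottles have moved less than 0.3 mm. Next is the switch: descend beside the marked end of the bar with the fingers shut.

Emit:
apply_moves --pt "0 0.07 0 -0.6 0" --pt "0 0 0 -0.6 0" --pt "0 0 0 -0.4 0" --pt "0 0 0 -0.2 0" --pt "0 0 0 -0.1 0" --pt "0 0 0 0 0"

```text
clock: 18.42
position: [0.6155, -0.2032, 0.1083]
ee_rot: [1.634, 2.682, 0.0]
force: [0.1, -1.5, 0.2]
width: 0.001
gripper_force: 0.0
```

Emit:
apply_moves --pt "0 -0.05 -0.033 0 0" --pt "0 -0.05 -0.033 0 0" --pt "0 -0.05 -0.033 0 0" --pt "0 0 0 0 0"

```text
clock: 18.92
position: [0.6059, -0.2096, 0.108]
ee_rot: [1.636, 2.682, 0.0]
force: [1.3, -0.1, 0.2]
width: 0.006
gripper_force: 0.1
```

Emit:
apply_moves --pt "0 -0.06 -0.035 0 0" --pt "0 -0.06 -0.035 0 0" --pt "0 -0.06 -0.035 0 0" --pt "0 0 0 0 0"

```text
clock: 19.42
position: [0.6009, -0.2149, 0.1111]
ee_rot: [1.628, 2.675, 0.009]
force: [10.6, 1.8, 9.5]
width: 0.008
gripper_force: 7.1
```

Emit:
apply_moves --pt "0 -0.06 -0.03 0 0" --pt "0 -0.06 -0.03 0 0" --pt "0 0 0 0 0"

```text
clock: 19.8
position: [0.5967, -0.2188, 0.1135]
ee_rot: [1.625, 2.669, 0.012]
force: [14.0, 0.1, 20.9]
width: 0.004
gripper_force: 11.9
```

```bash
python3 - <<'E'
from h import *
o=observe();print(o["position"],o["force"],o["ft_torque"])
b,_=imaging.get_image("side");t,_=imaging.get_image("top")
cv2.imwrite("pics/push.png",np.hstack([cv2.resize(b[125:225,270:370],(400,400),interpolation=2),cv2.resize(t[145:265,400:520],(400,400),interpolation=2)])[:,:,::-1])
E
```

```text
[ 0.59670454 -0.21881252  0.11351729] [14.04891482  0.14186257 20.94862814] [ 0.00766528 -3.07671823  0.0480375 ]
```

View pics/push.png

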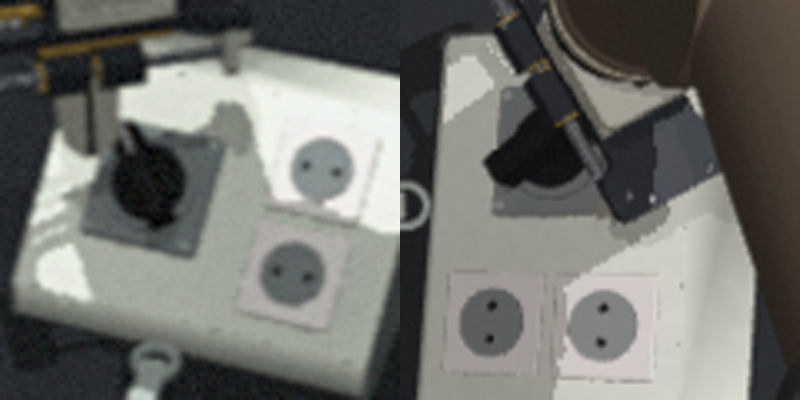

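The side view shows the bar partly turned, with its end near (125,135). The fingertip's lower edge is riding up on the bar (Fz 21 N), so it isn't deep enough. I'll back off, go about 11 mm lower and a little nearer the axis, then push again.

Emit:
apply_moves --pt "0 0.12 0.1 0 0" --pt "0 0.12 0.12 0 0" --pt "0 0.12 0.12 0 0" --pt "0 0 0 -0.1 0" --pt "0 0 0 -0.1 0" --pt "0 0 0 0 0"

```text
clock: 20.65
position: [0.6086, -0.1992, 0.0946]
ee_rot: [-1.635, -2.68, 0.001]
force: [0.2, 0.1, -0.1]
width: 0.006
gripper_force: 0.0
```

Emit:
apply_moves --pt "0 -0.07 -0.035 0 0" --pt "0 -0.07 -0.035 0 0" --pt "0 -0.05 -0.03 0.01 0" --pt "0 -0.05 -0.03 0.01 0" --pt "0 0 0 0 0"

```text
clock: 21.28
position: [0.5987, -0.207, 0.0993]
ee_rot: [1.632, 2.676, 0.005]
force: [5.6, 2.0, 3.5]
width: 0.003
gripper_force: 2.6
```

Emit:
apply_moves --pt "0 -0.05 -0.03 0 0" --pt "0 -0.05 -0.03 0 0" --pt "0 0 0 0 0"

```text
clock: 21.65
position: [0.5901, -0.2107, 0.0979]
ee_rot: [1.634, 2.68, 0.001]
force: [3.1, -0.3, 1.9]
width: 0.005
gripper_force: 1.7
```

Emit:
apply_moves --pt "0 -0.05 -0.03 0 0" --pt "0 -0.05 -0.03 0 0" --pt "0 0 0 0 0"

```text
clock: 22.02
position: [0.5884, -0.2121, 0.0987]
ee_rot: [1.629, 2.677, 0.011]
force: [16.1, 4.5, -1.3]
width: 0.009
gripper_force: 8.4
```

Emit:
apply_moves --pt "0 0.15 0.08 0 0" --pt "0 0.15 0.08 0 0" --pt "0 0.15 0.08 0.1 0" --pt "0 0.1 0.05 0.4 0" --pt "0 0.2 0.3 0.8 0" --pt "0 0.2 0.8 0.5 0" --pt "0 0.2 0.8 0.2 0" --pt "0 0.2 0.8 0.2 0" --pt "0 0 0 0 0"

```text
clock: 23.15
position: [0.6649, -0.0277, 0.2305]
ee_rot: [-1.625, -2.689, -0.006]
force: [-0.1, -0.0, -1.1]
width: 0.009
gripper_force: 0.0
```

```bash
python3 - <<'E'
from h import *
np.set_printoptions(precision=4,suppress=True)
o=observe();print(o["clock"],o["position"],o["force"])
out=[]
nn=np.array([.0745,.557,.827]);nn/=np.linalg.norm(nn);C=np.array([.5607,-.207,.1140])
l=np.array([.991,-.1325,0]);sl=np.cross(l,nn);sl*=np.sign(sl[2])
for n,(x0,y0,x1,y1) in(("top",(420,160,490,220)),("side",(285,145,335,195))):
    b,d=imaging.get_image(n);W=cloud(n,d);g=(W-C)@nn
    q=W-C;a=q@l;s=q@sl
    m=(abs(g)<.006)&(np.hypot(a,s)<.045);m[:y0]=m[y1:]=0;m[:,:x0]=m[:,x1:]=0
    r=cv2.minAreaRect((1000*np.stack([a[m],s[m]],1)).astype(np.float32));bp=np.round(cv2.boxPoints(r),1)
    print(n,m.sum(),r);out.append(cv2.resize(b[y0-10:y1+10,x0-10:x1+10],(400,400)))
    cov=np.cov(np.stack([a[m],s[m]]));w,v=np.linalg.eigh(cov);v=v[:,1]*np.sign(v[1,1]);print("bar dir (left,up)",v,"deg left of up",np.degrees(np.arctan2(v[0],v[1])))
    ex=np.array([-.1915,.9815]);X=W[...,:2]@ex;Y=W[...,:2]@[-.9815,-.1915];h,s_,v_=masks(b)
    k=(abs(Y+.617)<.06)&(X>.08)&(X<.2)&(h>100)&(h<130)&(s_>110)&(W[...,2]>.16)&(W[...,2]<.2);print("bottle cap",k.sum(),np.median(X[k]),np.median(Y[k]),np.median(W[k][:,2]))
cv2.imwrite("pics/sw.png",np.hstack(out)[:,:,::-1])
E
```

```text
23.15 [ 0.6649 -0.0277  0.2305] [-0.0875 -0.0045 -1.1478]
top 0 ((0.0, 0.0), (0.0, 0.0), 0.0)
bar dir (left,up) [nan nan] deg left of up nan
bottle cap 1897 0.13707350812863225 -0.6170193192125625 0.17725133442787144
side 185 ((0.4800872802734375, 0.4409675598144531), (66.96318817138672, 17.85213851928711), 89.84918975830078)
bar dir (left,up) [0.0121 0.9999] deg left of up 0.6953236180054122
bottle cap 1969 0.14515383490964517 -0.6164666319661335 0.17889659997903962
  avg = a.mean(axis, **keepdims_kw)
  ret = um.true_divide(
<stdin>:13: RuntimeWarning: Degrees of freedom <= 0 for slice
  c *= np.true_divide(1, fact)
  c *= np.true_divide(1, fact)
```

View pics/sw.png

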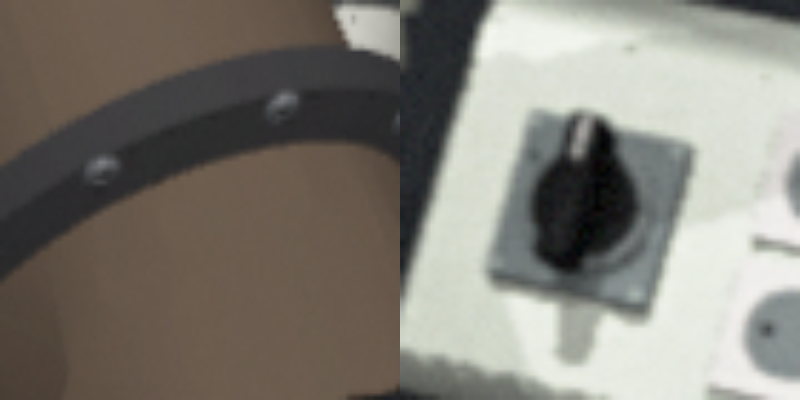

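The bar points straight up the slope: the depth fit gives 0.7°, and the mark is at the top, (585,130) in the crop. The switch is on, the bottle hasn't moved, and the arm is clear of everything.

```bash
python3 -c "
from cell import arm
print(arm.sign_off())"
```

```text
the job is handed in; nothing more can be done
None
```

The square bottle stands upright on its foot against the tray's back wall, the two round bottles are where they were, the switch was then turned fully on, and the job is handed in at about 23 s of the 61 s allowed.

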